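Seat a belt tensioner in the fence corner and hold its arm wound to the stop

TASK

Slide the belt tensioner on its base plate square and flush into the corner of the two fence bars that are bolted to the counter, touching both bars. Then swing its sprung roller arm toward the long bar, against the spring, right up to the stop pin, and finish holding it there, with the plate still home in the corner: do not let go of it. Leave the other parts lying about where they are.

Things in the scene. Friction and masses are not known exactly. Their poses are not given: they have to be found in the camera images.
- fence: Two plain steel bars fixed to the counter in an L, each 24 mm wide, 20 high. Origin: inside corner, on the counter. The long bar's inner face lies along y at x = 0, from the corner to 150 mm toward -y; the short bar's along x at y = 0, to 120 mm toward -x. The part belongs on the -x, -y side. x points roughly away from the robot.
- tensioner: Loose belt tensioner, about 0.6 kg: aluminium plate 100 (x) by 140 (y) by 12 mm with a drum, square post, sprung arm with roller, and two pins (34 mm high), the arm's rest and stop. Origin: centre of the plate's underside. Seated, its axes are parallel to the fence's, +x edge on the long bar, +y edge on the short bar. Its corner starts 1 to 11 cm short of each bar, up to 0.4 rad askew.
- post (a point): Centre of the upper part of the square steel pivot post, 26x26 mm, sides parallel to the plate's, fixed to the plate: it can be gripped to slide the tensioner. 55 mm above the counter; the post is free from 36 mm to its top at 67 mm. It lies at (-24, +40) mm from the plate's centre and is the arm's pivot.
- seat_corner (a point): The corner of the plate, on the underside, that goes into the fence corner: at (+50, +70) mm from the plate's centre.
- roller_centre (a point): Centre of the black roller on the arm's end, 36 mm wide, 24 high, from 38 to 62 mm above the counter (a bolt head 6 mm higher), upright, turning freely about its own axis. It is 80 mm from the pivot; the arm below it is 22 to 28 mm wide, from 28 to 37 mm above the counter. At rest it lies at -y from the post.
- tensioner_arm (a joint): Angle of the sprung arm, rad: 0 at rest (arm pointing to the plate's -y), growing counter-clockwise seen from above (roller moves toward the plate's +x, then +y) to 0.90 at the stop pin. The spring takes about 3 N at the roller to start and 9 N at the stop, and throws the arm back if let go.
- bearing_a: Bystander: grey ball bearing lying flat, 52 mm wide and 15 high mm. Origin: centre of its underside.
- spark_plug_a: Bystander: spark plug lying down, 24x63x21 mm. Origin: centre of its underside.
- relay_a: Bystander: black relay with its pins up, 28x28x37 mm. Origin: centre of its underside.
- spanner_13: Bystander: combination spanner lying flat, 28x185x9 mm. Origin: centre of its underside.
- pulley_a: Bystander: grey metal pulley lying flat on the counter, 62 mm wide and 30 high mm. Origin: centre of its underside.
- bearing_b: Bystander: brownish ball bearing lying flat, 40 mm wide and 12 high mm. Origin: centre of its underside.
- valve_spring: Bystander: steel coil spring standing up, 32 mm wide and 46 high mm. Origin: centre of its underside.
Mind the look-alikes: they are no part of the job. There is more than one size of the fence; the one meant has the size given above.

How it is judged (in metres and radians):
On the way, in this order (a step that is already met when the one before it is completed fails the run):
1. the tensioner's plate lies square and flush in the fence corner (x of seat_corner in the frame of fence above -0.003 m and y of seat_corner in the frame of fence above -0.003 m and angle between the x axis of tensioner and the x axis of fence, either way round below 0.025 rad and angle between tensioner's own z axis and vertical below 0.05 rad), for 0.2 s.
2. the arm is wound up to its stop with the plate still home (all of step 1 and value of joint tensioner_arm above 0.85 rad), for 0.3 s.
At the end, for the whole second after the job is handed in: The fingers hold the arm within 0.05 rad of its stop (joint above 0.85), while the plate lies flat and still, its seating corner within 3 mm of both fence bars and square to them within 0.025 rad (all of step 2 and linear speed of tensioner below 0.02 m/s and contact force between the fingers and tensioner above 1.5 N); the arm keeps its last pose, push and grip.
It fails at once if one of the other parts on the counter is moved by more than 3 cm (distance of any of bearing_a, spark_plug_a, relay_a, spanner_13, pulley_a, bearing_b, valve_spring from where it was at the start of the episode above 0.03 m).
It also fails if it takes over 51 s, if anything falls off the work surface, if the arm or the gripper's body presses on something with over 40 N, if the wrist force passes 120 N, or if a joint passes its speed limit or range.

ROBOT

A 6-joint arm with a two-finger parallel gripper is mounted at the origin on a cart in front of the work surface, level with it; the furniture and walls round the work are solid. World frame = base frame: x ahead of the robot, y to its left, z up, the work surface at z = 0. Lengths are in mm, angles in rad, forces in N, time in s.
With the tool pointing down it reaches from about 275 to 825 mm from the base axis. Payload 4.9 kg.
Tool frame: the origin (TCP) lies midway between the tips of the shut fingers; the grasp point (between the pads) lies 19 mm behind it; z points along the fingers, y is the line along which they close (so a half turn about z gives the same grasp; the last joint's range is limited). The gripper opens to 85 mm and grips with 20 to 120 N. Pads are 22 mm wide; open, the fingers measure 114 mm over their backs; the gripper's body (76 mm by 85 mm) begins 54 mm behind the grasp point. The pads swing forward as they close: fully open they stand 13 mm farther back than shut.
Start: joints at [-0.134, 0.326, -0.193, 1.052, 0, 1.437], TCP at [550.017, 0.009, 231.281] pointing down, gripper open.
Joint ranges: [-2.65, 2.65], [-0.97, 1.79], [-1.3, 1.35], [-1.93, 2.1], [-1.47, 1.37], [-3.14, 3.14]. Speed limits (rad/s): [2.57, 2.57, 3.14, 3.14, 3.14, 3.14].

INTERFACE

Orientations are given as a rotation vector (axis times angle).
In Python, from rig import env gives the robot as it stands.
- The arm moves only by the tool step_arm, never from a script. Its argument "plan" is a list of rows, each an object of numbers: "x", "y", "z": the shift along the world's x, y, z normalised to -1 to 1, where 1 is 3 cm; "rx", "ry", "rz": the turn, a rotation vector about the world's x, y, z normalised to -1 to 1, where 1 is 0.12 rad; "claw": the opening, from 0 (shut) to 1 (fully open). A call has 1 to 5 rows; each row shifts and turns the commanded pose from where the row before left it; what a row does not reach is not made up. A row lasts 1/8 s, in which the tool goes at most 62.5 mm and 10.7 degrees, less where a joint would pass 70% of its speed; a pose out of reach is approached as far as the arm can. A call with a number of a shift or a turn outside -1 to 1 is refused whole. A call with a gripper value outside its range is refused whole. The fingers move at their own pace and stop on an object; "newtons" is the grip in N (left out, the last holds). Time passes only in rows, so rows that do not move let the fingers close. It gives the time, the measured TCP pose, the force, the opening and the grip force at its end, in the units of the state.
- env.get_obs(): the state, without advancing time (a new reading comes with each control period).
- env.camera(name): name is "scene" or "side" or "wrist"; returns (picture, depth): 480x640x3 uint8, red, green, blue; 480x640 float32, mm along the optical axis (not along the pixel's ray), 0 where there is no reading.
- env.camera_params(name): a dict with "vfov" (degrees; the focal length in pixels is half the picture's height over the tangent of half this angle, whatever the lens; pixels are square), "cx", "cy" (the principal point, pixels), "R" (3x3) and "t" (3): a world point X has camera coordinates R X + t. Camera axes: x right, y down, z forward; pixel columns grow to the right and rows downward; lengths in mm; the calibration is good to about 2 mm. A picture is of the moment at which its call begins: read the wrist's pose just before it. camera_params takes no time and is no camera call; for the wrist camera it gives the pose at the moment of the call.
- env.finish_job(): hands the job in; it is judged then, once.
Trained networks look in the newest picture that a camera, given by its name, has taken for a name from the list of things; names that differ only in an ending like _2 or _b are one class to them, and where a whole thing is asked for, a point or a joint stands for the part that bears it (a point fixed in the world has none). Each returns a list of dicts, best first, with "conf" (0 to 1); they miss things now and then, are a little off and sometimes report something else, mostly with a low value. They report only what shows in the picture. A call takes as long as a camera call. They do not tell look-alikes from the thing itself.
- env.masks_of(camera, label): "pixels" (480x640 bool, what is visible of it) and "extent" ([left, top, right, bottom] in pixels, round what is visible of it).
The state is a dict: "time": time; "q": joint angles; "joint_vel": joint speeds; "joint_efforts": joint torques, N m; "position": TCP position; "ee_rot": TCP orientation; "contact_force": force on the tool from outside, world axes, zero at the start; "wrist_torque": the same for the moment, N m; "opening": opening from 0.0 (shut) to 1.0 (fully open); "gripper_force": force on a finger pad.
Only numpy, scipy, OpenCV 4.12 (cv2) and the standard library are available. Lean on these libraries where they do the work, as an engineer would, in place of code of your own. Each camera call takes 0.05 s, during which the arm holds its last target. There are 200 camera calls.

## Working session

There is one attempt and no reset: what is moved stays moved. The work goes in short steps, Python scripts to look and compute and a tool call to move; the robot and the scene stay as the last step left them, time stands still between calls to the robot, and variables do not carry over. Pictures are saved under pics/ and viewed, at most 10 in all, crops included, and the job is handed in when it is done.

Besides the shell and the picture viewer there is one more tool, called after "Request:" by a JSON object that holds its "fn" and its "kwargs", one argument or row to a line. step_arm: Moves the arm, as the interface text tells. Scaled input: -1 to 1 covers 3 cm each way for a shift and 0.12 rad each way for a turn. Its arguments: {"type":"object","properties":{"plan":{"type":"array"},"newtons":{"type":"number"}},"required":["plan"]}

```bash
mkdir -p pics; ls
cat > h.py <<'E'
import numpy as np, cv2
from rig import env
def cam(n):
    p=env.camera_params(n); im,d=env.camera(n); return im,d,p
def K(p):
    f=240/np.tan(np.radians(p['vfov'])/2); return f,p['cx'],p['cy']
def world(d,p):
    f,cx,cy=K(p); v,u=np.mgrid[0:480,0:640]
    P=np.stack([(u-cx)/f*d,(v-cy)/f*d,d],-1)
    return (P-np.array(p['t']))@np.array(p['R'])
def proj(X,p):
    f,cx,cy=K(p); c=np.asarray(X)@np.array(p['R']).T+np.array(p['t'])
    return np.stack([cx+f*c[...,0]/c[...,2],cy+f*c[...,1]/c[...,2]],-1)
def save(n,im): cv2.imwrite('pics/'+n,im[...,::-1])
E
python3 - <<'E'
from h import *
for n in ['scene','wrist','side']:
    im,d,p=cam(n); save(n+'0.png',im); print(n,p)
    np.savez(n+'0.npz',im=im,d=d,W=world(d,p))
    for l in ['tensioner','fence','post','roller_centre']:
        r=env.masks_of(n,l)
        print(n,l,[(round(x['conf'],2),x['extent']) for x in r])
print(env.get_obs())
E
```

```text
pics
scene {'vfov': 49.524269830445405, 'cx': 320.30459398747007, 'cy': 237.63875971802153, 'R': array([[ 0.51975712, -0.85421579, -0.01295857],
       [-0.66237284, -0.39335566, -0.63759984],
       [ 0.53955052,  0.33998046, -0.77025874]]), 't': array([-257.60456614,  446.40585289, 1004.92818796])}
scene tensioner [(0.79, [327.1, 263.1, 398.8, 320.7])]
scene fence [(0.85, [181.5, 258.4, 248.2, 290.0]), (0.84, [196.2, 198.0, 253.3, 226.2]), (0.67, [309.5, 222.1, 399.9, 262.3])]
scene post [(0.8, [329.3, 263.5, 396.8, 320.7])]
scene roller_centre [(0.8, [367.3, 287.8, 379.1, 302.2])]
wrist {'vfov': 68.63899399717339, 'cx': 320.5782472149787, 'cy': 238.41944990184427, 'R': array([[ 9.99997632e-01,  3.69336177e-04, -2.14475885e-03],
       [ 1.02719614e-03, -9.48916807e-01,  3.15524702e-01],
       [-1.91866304e-03, -3.15526158e-01, -9.48914939e-01]]), 't': array([-550.10721   ,  -41.73723796,  381.85403944])}
wrist tensioner [(0.71, [262.7, 223.2, 356.9, 354.4])]
wrist fence [(0.95, [312.5, 146.9, 458.9, 313.9]), (0.75, [150.4, 2.2, 172.2, 41.1])]
wrist post [(0.89, [262.9, 223.1, 359
[... 688 characters left out ...]
)]
{'time': 0.75, 'q': array([-1.34205785e-01,  3.26148909e-01, -1.92633930e-01,  1.05202098e+00,
       -7.69669698e-06,  1.43661948e+00]), 'joint_vel': array([-0.00088461, -0.00204564, -0.00042703, -0.00111033, -0.0014749 ,
        0.00071601]), 'joint_efforts': array([ 8.00673824e-04, -4.43245447e+01,  2.62739468e+01,  9.64844476e-04,
       -1.00151697e-04,  3.99691407e-05]), 'position': array([5.49992642e+02, 6.90614795e-03, 2.31295778e+02]), 'ee_rot': array([-2.22147270e+00, -2.22140841e+00,  1.67460799e-05]), 'contact_force': array([0.37613284, 0.2773315 , 0.58714697]), 'wrist_torque': array([-0.02203959, -0.03661028,  0.04071786]), 'gripper_force': 0.0, 'opening': 1.0025375925879365}
```

View pics/side0.png

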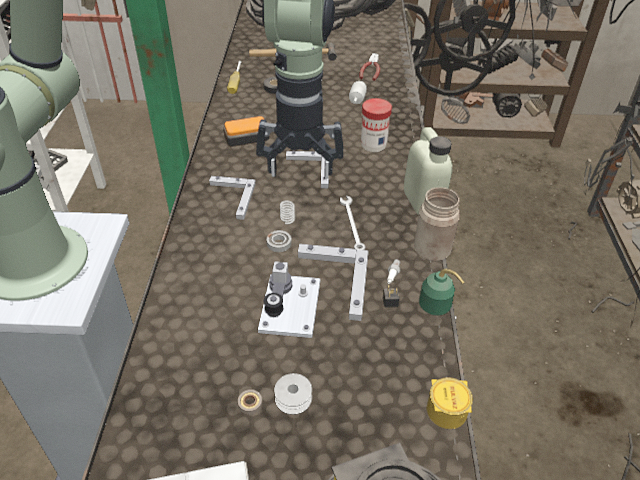

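View pics/wrist0.png

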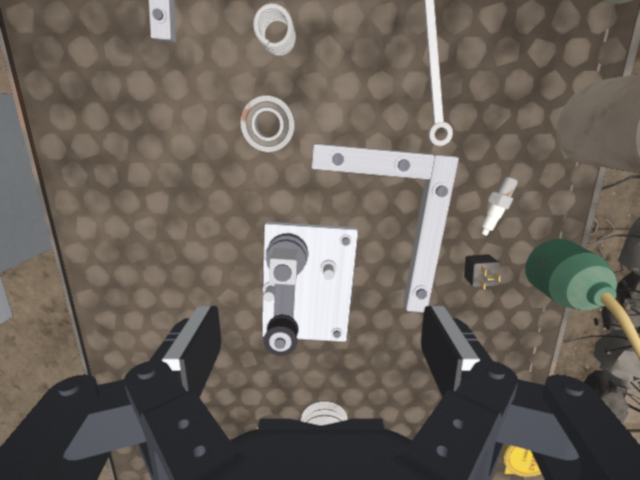

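Candidates for the fence are the L at (385,230) in the wrist view and side (335,280), and two smaller Ls, at side (235,195) and side (305,165). There is only one tensioner, at wrist (308,285). Next I measure sizes and poses.

```bash
cat > fit.py <<'E'
from h import *
from scipy.optimize import minimize
FT=np.array([[0,0],[-120,0],[-120,24],[24,24],[24,-150],[0,-150]],float)
PT=np.array([[50,70],[-50,70],[-50,-70],[50,-70]],float)
def T(p,X):
    c,s=np.cos(p[2]),np.sin(p[2]); return X@np.array([[c,s],[-s,c]])+p[:2]
def fit(mask,poly,z,cp,x0):
    m=cv2.GaussianBlur(mask.astype(np.float32),(0,0),.7)
    def cost(p):
        w=np.c_[T(p,poly),np.full(len(poly),z)]
        im=np.zeros((480*4,640*4),np.uint8)
        cv2.fillPoly(im,[np.round((proj(w,cp)+.5)*4*16-8).astype(np.int32)],1,shift=4)
        r=cv2.resize(im.astype(np.float32),(640,480),interpolation=cv2.INTER_AREA)
        return np.abs(r-mask).sum()/mask.sum()
    best=None
    for k in range(3):
        x=x0 if best is None else best.x
        S=np.array([x,*(x+np.diag([12,12,.12])/(3**k))])
        best=minimize(cost,x,method='Nelder-Mead',options=dict(initial_simplex=S,xatol=1e-3,fatol=1e-5))
    return best.x,best.fun
E
python3 - <<'E'
from fit import *
for n in ['wrist','side']:
    im,d,p=cam(n); W=world(d,p); z=W[...,2]
    print(n,'floor z',np.median(z[(d>0)&(abs(z)<6)]),z[(d>0)&(abs(z)<6)].std())
    for l in ['fence','tensioner']:
        for r in env.masks_of(n,l):
            m=r['pixels']&(d>0); 
            q=W[m]; 
            b=(q[:,2]>15)&(q[:,2]<25) if l=='fence' else (q[:,2]>8)&(q[:,2]<16)
            if b.sum()<20: continue
            rect=cv2.minAreaRect(q[b][:,:2].astype(np.float32))
            print(n,l,round(r['conf'],2),b.sum(),np.percentile(q[:,2],[5,50,95]).round(1),[np.round(a,1) for a in rect])
for l in ['bearing_a','spark_plug_a','relay_a','spanner_13','pulley_a','bearing_b','valve_spring']:
    for r in env.masks_of('side',l)[:3]:
        print(l,round(r['conf'],2),np.median(W[r['pixels']&(d>0)],0).round(),W[r['pixels']&(d>0)].min(0).round(),W[r['pixels']&(d>0)].max(0).round())
E
```

```text
wrist floor z 1.3215283841952785 0.8889844214244601
wrist fence 0.88 655 [ 5.4 15.6 20.2] [array([406.7, 167.6]), array([30.9, 18. ]), np.float64(84.7)]
wrist fence 0.69 6172 [ 7.4 20.7 25.8] [array([607. , -32.4]), array([174. , 144.2]), np.float64(84.9)]
wrist tensioner 0.96 6361 [11.5 13.5 67.8] [array([534.9, -95.8]), array([140.4, 100.1]), np.float64(86.0)]
side floor z -1.4472776808485563 1.9085148468469706
side fence 0.98 66 [ 0.1 11.3 16.1] [array([398.2, 227.5]), array([ 73. , 151.3]), np.float64(28.1)]
side fence 0.95 1205 [ 2.2 17.4 22.5] [array([605.1, -34.7]), array([177.7, 143.7]), np.float64(85.0)]
side fence 0.64 24 [-2.1 10.5 15.8] [array([560.7, 353. ]), array([ 48.5, 141.8]), np.float64(42.8)]
side tensioner 0.74 1871 [ 6.6 11.3 62.9] [array([533.1, -98.9]), array([144.4,  99.8]), np.float64(86.3)]
side tensioner 0.59 34 [-2.7 21.4 41.4] [array([508. , 152.6]), array([28.9, 27.1]), np.float64(63.8)]
bearing_a 0.87 [ 482. -313.   10.] [ 463. -333.   -4.] [ 501. -291.   16.]
bearing_a 0.85 [496.  71.  11.] [472.  48.  -4.] [520. 100.  18.]
spark_plug_a 0.67 [734.  -5.  14.] [722. -37.  -1.] [748.  26.  21.]
relay_a 0.81 [724. -86.  22.] [711. -94.  -4.] [741. -49.  37.]
spanner_13 0.75 [651. 146.   3.] [623.  45.  -6.] [678. 246.  20.]
pulley_a 0.72 [ 553. -307.   26.] [ 523. -331.   -3.] [ 584. -266.   32.]
pulley_a 0.5 [725. -86.  22.] [712. -94.  -3.] [744. -40.  38.]
bearing_b 0.87 [ 482. -313.   10.] [ 463. -333.   -4.] [ 501. -291.   16.]
bearing_b 0.85 [496.  71.  11.] [472.  48.  -4.] [520. 100.  18.]
valve_spring 0.49 [508. 149.  24.] [493. 136.  -6.] [523. 216.  47.]
```

```bash
cat > meas.py <<'E'
from fit import *
def meas(n='wrist',im=None):
    im,d,p=cam(n); W=world(d,p); z=W[...,2]; k=np.array([1,1,1])
    out={}
    r=[a for a in env.masks_of(n,'fence')]
    best=None
    for a in r:
        m=a['pixels']&(d>0)&(z>16)&(z<26)
        if best is None or m.sum()>best.sum(): best=m
    best=cv2.morphologyEx(cv2.morphologyEx(best.astype(np.uint8),cv2.MORPH_CLOSE,np.ones((3,3))),cv2.MORPH_OPEN,np.ones((3,3)))
    out['fence']=fit(best,FT,20,p,np.array([631,40,-.089]))
    return im,d,p,W,out
E
python3 - <<'E'
from meas import *
im,d,p,W,o=meas()
print(o)
r=env.masks_of('wrist','tensioner')[0]; m=r['pixels'].astype(np.uint8); print(r['conf'])
# plate outline incl. things on it: project hull of plate top at z=12
x,f=fit(m,PT,12,p,np.array([535,-96,-.07])); print('tens',x,f)
F=o['fence'][0]
print('rel',T([0,0,-F[2]],(x[:2]-F[:2])[None]),x[2]-F[2], 'seat in fence', T([0,0,-F[2]],(T(x,np.array([[50,70]]))-F[:2])))
print('post',T(x,np.array([[-24,40.],[-24,-40]])))
q=W[(d>0)&(W[...,2]>63)&(W[...,2]<72)&r['pixels']]; print('post top', np.median(q,0), cv2.minAreaRect(q[:,:2].astype(np.float32)))
for z0 in (12,0):
  for P,c,pl in((x,(255,0,0),PT),(F,(0,255,0),FT)):
    zz={12:{4:12,6:20},0:{4:0,6:0}}[z0][len(pl)]
    if z0: cv2.polylines(im,[np.round(proj(np.c_[T(P,pl),np.full(len(pl),zz)],p)).astype(int)],True,c,1)
save('crop1.png',cv2.resize(im[120:380,230:490],(780,780))[:600] if 0 else cv2.resize(im[120:380,230:490],(600,600)))
for n in ['tensioner','roller_centre']: pass
r=env.masks_of('wrist','roller_centre')[0]; q=W[r['pixels']&(d>0)&(W[...,2]>58)]; print('roller',np.median(q,0),q[:,:2].min(0),q[:,:2].max(0))
print(env.get_obs()['time'])
E
```

```text
{'fence': (array([ 6.59313210e+02,  2.64366600e+01, -8.79819457e-02]), np.float64(0.0817793551491819))}
0.56
tens [ 5.34926502e+02 -9.44425088e+01 -6.72838637e-02] 0.07186901340996169
rel [[-113.28412156 -131.3412895 ]] 0.020698081916541045 seat in fence [[-64.74359373 -60.32145314]]
post [[ 513.67013139  -52.91942242]
 [ 508.29148274 -132.738406  ]]
post top [511.52835742 -62.6635513   67.3880296 ] ((510.26812744140625, -96.13682556152344), (110.3493881225586, 34.18027877807617), 86.97038269042969)
roller [ 508.39571868 -131.45191699   63.26316407] [ 490.70224026 -152.27184106] [ 525.40136202 -116.15557182]
1.6
```

View pics/crop1.png

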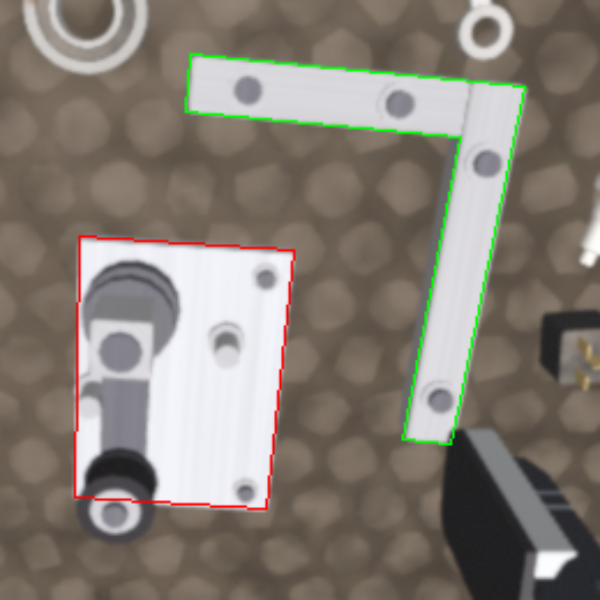

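The wrist crop shows the plate outline in red, with its corner at crop (293,250), and the fence outline in green, with its inside corner at about (462,137). Both fits sit tightly on the edges. This fence measures 174x144 mm overall, which matches the description, while the other two are smaller. The seat corner is about 65 and 60 mm short of the bars. Next I move above the post.

Request:
{"fn": "step_arm", "kwargs": {
  "plan": [
    {"x": -0.6,"y": -0.9,"z": -1,"rz": -0.56,"claw": 1},
    {"x": -0.6,"y": -0.87,"z": -1,"claw": 1},
    {"z": -1,"claw": 1},
    {"z": -1,"claw": 1},
    {"z": -0.9,"claw": 1}
  ],
  "newtons": 60
}}

```text
invalid input at $.plan[0]: expected keys x, y, z, rx, ry, rz, claw
```

Run:
```python
from meas import *
im,d,p=cam('wrist'); o=env.get_obs(); print(o['time'],o['position'],o['ee_rot'],o['opening'])
W=world(d,p); save('w1.png',im)
for z0,a,b in((66,62,72),(34,28,50)):
    q=W[(d>0)&(W[...,2]>a)&(W[...,2]<b)&(abs(W[...,0]-525)<50)&(abs(W[...,1]+60)<28)]; print(a,len(q),np.median(q,0),q.min(0),q.max(0))
```

```text
1.65 [5.50005201e+02 9.52338916e-03 2.31254079e+02] [-2.22139385e+00 -2.22140261e+00  2.96847424e-05] 0.9996010925250736
62 707 [514.37825461 -51.55143462  68.21133643] [501.02106351 -68.02387317  62.12166352] [527.39855572 -40.52655349  71.98407911]
28 825 [519.49240538 -47.64946618  36.73416504] [493.16691247 -87.95018816  28.02933661] [563.85302785 -33.46877109  49.80227191]
```

View pics/w1.png

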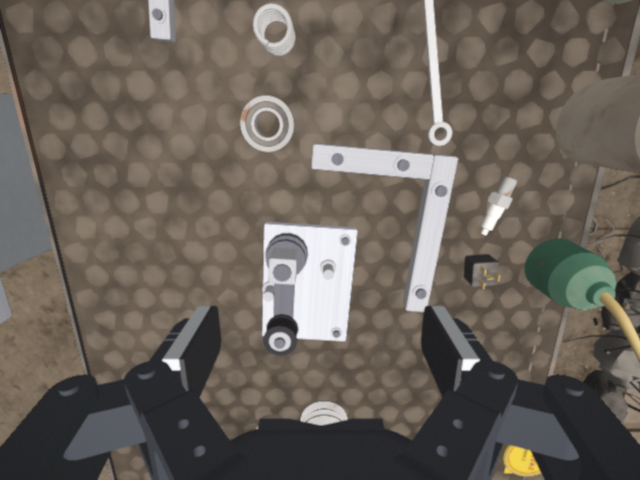

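That move was refused because every row needs all keys, so the picture is unchanged. Depth confirms the post at about (514,-53). I'll send it again.

Request:
{"fn": "step_arm", "kwargs": {
  "plan": [
    {"x": -0.6,"y": -0.9,"z": -1,"rx": 0,"ry": 0,"rz": -0.56,"claw": 1},
    {"x": -0.6,"y": -0.87,"z": -1,"rx": 0,"ry": 0,"rz": 0,"claw": 1},
    {"x": 0,"y": 0,"z": -1,"rx": 0,"ry": 0,"rz": 0,"claw": 1},
    {"x": 0,"y": 0,"z": -1,"rx": 0,"ry": 0,"rz": 0,"claw": 1},
    {"x": 0,"y": 0,"z": -0.9,"rx": 0,"ry": 0,"rz": 0,"claw": 1}
  ],
  "newtons": 60
}}

```text
time: 2.28
position: [513.9, -53.2, 83.4]
ee_rot: [2.295, 2.145, 0.0]
contact_force: [0.5, 0.2, -0.1]
opening: 1.001
gripper_force: 0.0
```

Run:
```python
from meas import *
im,d,p=cam('wrist'); o=env.get_obs(); print(o['time'],o['position'],o['ee_rot'],o['opening'])
W=world(d,p); 
def st(n,a,b,c,r):
    q=W[(d>0)&(W[...,2]>a)&(W[...,2]<b)&(np.hypot(W[...,0]-c[0],W[...,1]-c[1])<r)]; print(n,len(q),np.median(q,0),q.min(0),q.max(0), cv2.minAreaRect(q[:,:2].astype(np.float32)) if len(q) else 0)
st('post',60,75,(514,-53),25); st('pin',22,60,(552,-60),14)
```

```text
2.325 [511.75362781 -52.67457798  80.31892132] [-2.2921968  -2.14251735  0.00409409] 1.0021720899899862
post 2590 [514.14129584 -51.07641232  68.10258228] [500.22673612 -67.81498764  60.01751332] [527.58253336 -40.15163793  72.41305951] ((513.9976196289062, -54.22871780395508), (26.727556228637695, 25.939775466918945), 85.3929443359375)
pin 296 [556.7367221  -68.34311385  33.16439499] [552.5966217  -73.8395406   22.21852317] [562.85123143 -65.76484007  36.38316463] ((556.9150390625, -69.31485748291016), (11.386265754699707, 6.429291248321533), 29.461946487426758)
```

Request:
{"fn": "step_arm", "kwargs": {
  "plan": [
    {"x": 0,"y": 0,"z": -0.7,"rx": 0,"ry": 0,"rz": 0,"claw": 1},
    {"x": 0,"y": 0,"z": -0.7,"rx": 0,"ry": 0,"rz": 0,"claw": 1},
    {"x": 0,"y": 0,"z": 0,"rx": 0,"ry": 0,"rz": 0,"claw": 1},
    {"x": 0,"y": 0,"z": 0,"rx": 0,"ry": 0,"rz": 0,"claw": 1}
  ],
  "newtons": 60
}}

```text
time: 2.82
position: [514.6, -53.2, 43.2]
ee_rot: [2.294, 2.145, 0.001]
contact_force: [-0.6, 0.6, 0.1]
opening: 0.998
gripper_force: 0.0
```

Run:
```python
from h import *
for i in range(2):
    env.camera('wrist'); o=env.get_obs(); print(o['time'],o['position'].round(1),o['ee_rot'].round(3),o['opening'],o['contact_force'].round(1))
```

```text
2.875 [514.9 -53.3  43.4] [2.294e+00 2.145e+00 1.000e-03] 0.9965531384601921 [-0.3  0.5 -0.1]
2.925 [514.9 -53.3  43.4] [2.294e+00 2.145e+00 2.000e-03] 0.996687763131122 [ 0.5  0.3 -0.2]
```

Steady at z 43, so I close on the post.

Request:
{"fn": "step_arm", "kwargs": {
  "plan": [
    {"x": 0,"y": 0,"z": 0,"rx": 0,"ry": 0,"rz": 0,"claw": 0},
    {"x": 0,"y": 0,"z": 0,"rx": 0,"ry": 0,"rz": 0,"claw": 0},
    {"x": 0,"y": 0,"z": 0,"rx": 0,"ry": 0,"rz": 0,"claw": 0},
    {"x": 0,"y": 0,"z": 0,"rx": 0,"ry": 0,"rz": 0,"claw": 0},
    {"x": 0,"y": 0,"z": 0,"rx": 0,"ry": 0,"rz": 0,"claw": 0}
  ],
  "newtons": 60
}}

```text
time: 3.55
position: [514.1, -53.1, 42.6]
ee_rot: [2.295, 2.145, 0.0]
contact_force: [-1.6, 0.6, 5.1]
opening: 0.291
gripper_force: 60.7
```

Request:
{"fn": "step_arm", "kwargs": {
  "plan": [
    {"x": 0,"y": 0,"z": 0,"rx": 0,"ry": 0,"rz": 0,"claw": 0},
    {"x": 0,"y": 0,"z": 0,"rx": 0,"ry": 0,"rz": 0,"claw": 0},
    {"x": 0,"y": 0,"z": 0,"rx": 0,"ry": 0,"rz": 0,"claw": 0}
  ]
}}

```text
time: 3.92
position: [514.1, -53.1, 42.6]
ee_rot: [2.295, 2.145, 0.0]
contact_force: [-0.0, 1.2, 5.6]
opening: 0.294
gripper_force: 60.7
```

Run:
```python
from meas import *
im,d,p,W,o=meas(); F=o['fence']; print(F)
# plate top pixels by depth, in a window
m=(d>0)&(W[...,2]>8)&(W[...,2]<16)&(np.hypot(W[...,0]-535,W[...,1]+95)<100)
q=W[m][:,:2].astype(np.float32); print(len(q),cv2.minAreaRect(q)); print(env.get_obs()['position'],env.get_obs()['contact_force'])
```

```text
(array([ 6.57348675e+02,  2.61833667e+01, -8.78008636e-02]), np.float64(0.09606437969924812))
12819 ((535.7271728515625, -95.46602630615234), (139.93673706054688, 100.15705871582031), 85.73310089111328)
[514.1486298  -53.06071286  42.57650213] [-1.22045531  0.24583252  6.49000606]
```

Request:
{"fn": "step_arm", "kwargs": {
  "plan": [
    {"x": 0.4,"y": 0.33,"z": 0.03,"rx": 0,"ry": 0,"rz": -0.15,"claw": 0},
    {"x": 0.4,"y": 0.33,"z": 0,"rx": 0,"ry": 0,"rz": 0,"claw": 0},
    {"x": 0.4,"y": 0.33,"z": 0,"rx": 0,"ry": 0,"rz": 0,"claw": 0},
    {"x": 0.4,"y": 0.33,"z": 0,"rx": 0,"ry": 0,"rz": 0,"claw": 0},
    {"x": 0.4,"y": 0.33,"z": 0,"rx": 0,"ry": 0,"rz": 0,"claw": 0}
  ]
}}

```text
time: 4.65
position: [574.6, -2.6, 42.7]
ee_rot: [-2.313, -2.125, 0.0]
contact_force: [-0.4, -0.7, -5.1]
opening: 0.287
gripper_force: 59.5
```

```bash
cat > rel.py <<'E'
from meas import *
def edges(show=None):
    env.camera('wrist'); im,d,p,W,o=meas(); F=o['fence'][0]; F[2]=-.088
    print('F',F.round(2),o['fence'][1].round(3))
    ob=env.get_obs(); print(ob['time'],ob['position'].round(1),ob['ee_rot'].round(3),ob['contact_force'].round(1))
    # plate top points in fence frame
    m=(d>0)&(W[...,2]>7)&(W[...,2]<16.5)
    X=T([0,0,-F[2]],W[m][:,:2]-F[:2])
    k=(X[:,0]<0)&(X[:,0]>-125)&(X[:,1]<0)&(X[:,1]>-170); X=X[k].astype(np.float32)
    print(len(X),cv2.minAreaRect(X),np.percentile(X,[1,99],axis=0).round(1))
    if show: save(show,im)
E
python3 -c "
from rel import *
edges('w2.png')"
```

```text
F [ 6.5988e+02  2.6710e+01 -9.0000e-02] 0.245
4.8 [574.9  -2.5  42.9] [-2.312e+00 -2.127e+00 -2.000e-03] [-0.1  0.2 -5.1]
13016 ((-52.78176498413086, -76.06368255615234), (105.74750518798828, 140.9666748046875), 0.08269692957401276) [[-104.5 -128.6]
 [  -6.7   -6.3]]
```

View pics/w2.png

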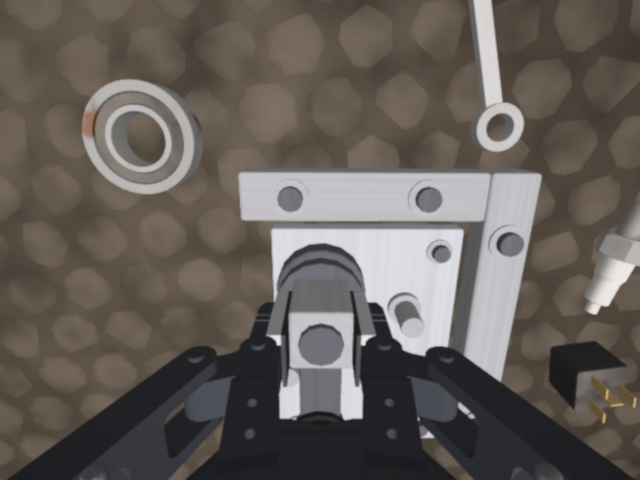

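The wrist view shows the plate parallel to both bars, with gaps of about 6 mm at (370,225) and (465,290). I'll press in gently.

Request:
{"fn": "step_arm", "kwargs": {
  "plan": [
    {"x": 0.1,"y": 0.1,"z": -0.015,"rx": 0,"ry": 0,"rz": 0,"claw": 0},
    {"x": 0.07,"y": 0.07,"z": 0,"rx": 0,"ry": 0,"rz": 0,"claw": 0},
    {"x": 0,"y": 0,"z": 0,"rx": 0,"ry": 0,"rz": 0,"claw": 0}
  ]
}}

```text
time: 5.18
position: [579.1, 1.7, 42.7]
ee_rot: [-2.314, -2.125, -0.001]
contact_force: [0.2, -0.1, -4.7]
opening: 0.289
gripper_force: 59.6
```

Request:
{"fn": "step_arm", "kwargs": {
  "plan": [
    {"x": 0.06,"y": 0.06,"z": 0,"rx": 0,"ry": 0,"rz": 0,"claw": 0},
    {"x": 0,"y": 0,"z": 0,"rx": 0,"ry": 0,"rz": 0,"claw": 0}
  ]
}}

```text
time: 5.42
position: [581.0, 3.4, 42.7]
ee_rot: [-2.314, -2.125, -0.0]
contact_force: [-0.7, -0.9, -4.7]
opening: 0.288
gripper_force: 59.5
```

Request:
{"fn": "step_arm", "kwargs": {
  "plan": [
    {"x": 0.05,"y": 0.05,"z": 0,"rx": 0,"ry": 0,"rz": 0,"claw": 0},
    {"x": 0,"y": 0,"z": 0,"rx": 0,"ry": 0,"rz": 0,"claw": 0}
  ]
}}

```text
time: 5.68
position: [582.0, 4.3, 42.7]
ee_rot: [2.314, 2.125, -0.003]
contact_force: [-2.6, -2.8, -3.9]
opening: 0.292
gripper_force: 59.7
```

Request:
{"fn": "step_arm", "kwargs": {
  "plan": [
    {"x": 0.04,"y": 0.04,"z": -0.02,"rx": 0,"ry": 0,"rz": 0,"claw": 0},
    {"x": 0,"y": 0,"z": 0,"rx": 0,"ry": 0,"rz": 0,"claw": 0},
    {"x": 0.04,"y": 0.04,"z": -0.02,"rx": 0,"ry": 0,"rz": 0,"claw": 0},
    {"x": 0,"y": 0,"z": 0,"rx": 0,"ry": 0,"rz": 0,"claw": 0}
  ]
}}

```text
time: 6.18
position: [582.1, 4.5, 42.6]
ee_rot: [2.314, 2.123, -0.012]
contact_force: [-12.9, -9.7, 11.6]
opening: 0.292
gripper_force: 61.7
```

```bash
python3 -c "
from rel import *
edges('w3.png')
print(env.get_obs()['wrist_torque'])"
```

```text
F [ 6.5985e+02  2.6930e+01 -9.0000e-02] 0.266
6.325 [582.1   4.5  42.7] [ 2.314  2.123 -0.012] [-12.4  -9.1  11.1]
11788 ((-50.7548713684082, -71.7234878540039), (100.16529846191406, 138.84507751464844), 0.14552460610866547) [[ -99.8 -123.2]
 [  -1.9   -2.9]]
[-1.72612326  2.23082287  0.19482096]
```

Request:
{"fn": "step_arm", "kwargs": {
  "plan": [
    {"x": 0,"y": 0,"z": 0,"rx": 0,"ry": 0,"rz": 0,"claw": 1},
    {"x": 0,"y": 0,"z": 0,"rx": 0,"ry": 0,"rz": 0,"claw": 1},
    {"x": 0,"y": 0,"z": 0,"rx": 0,"ry": 0,"rz": 0,"claw": 1},
    {"x": 0,"y": 0,"z": 0,"rx": 0,"ry": 0,"rz": 0,"claw": 1},
    {"x": 0,"y": 0,"z": 0.5,"rx": 0,"ry": 0,"rz": 0,"claw": 1}
  ]
}}

```text
time: 6.95
position: [583.8, 7.5, 56.0]
ee_rot: [-2.312, -2.124, 0.002]
contact_force: [0.5, 0.3, 0.4]
opening: 0.996
gripper_force: 0.0
```

Request:
{"fn": "step_arm", "kwargs": {
  "plan": [
    {"x": 0,"y": 0,"z": 1,"rx": 0,"ry": 0,"rz": 0,"claw": 1},
    {"x": -0.1,"y": -0.8,"z": 0.5,"rx": 0,"ry": 0,"rz": 0,"claw": 1},
    {"x": -0.1,"y": -0.95,"z": 0,"rx": 0,"ry": 0,"rz": 0,"claw": 1},
    {"x": -0.08,"y": -0.95,"z": 0,"rx": 0,"ry": 0,"rz": 0,"claw": 1},
    {"x": 0,"y": 0,"z": 0,"rx": 0,"ry": 0,"rz": 0,"claw": 1}
  ]
}}

```text
time: 7.58
position: [576.9, -75.4, 102.7]
ee_rot: [2.316, 2.121, 0.001]
contact_force: [-0.6, 0.9, -0.7]
opening: 1.005
gripper_force: 0.0
```

Run:
```python
from rel import *
edges('w4.png')
im,d,p=cam('wrist'); W=world(d,p)
for r in env.masks_of('wrist','roller_centre')[:2]:
    q=W[r['pixels']&(d>0)&(W[...,2]>57)&(W[...,2]<72)]
    print(r['conf'],len(q),cv2.minEnclosingCircle(q[:,:2].astype(np.float32)) if len(q) else 0)
```

```text
F [ 6.5941e+02  2.5690e+01 -9.0000e-02] 0.071
7.725 [576.6 -73.2 102. ] [-2.314e+00 -2.125e+00 -1.000e-03] [-0.3  0.4  0.2]
19863 ((-50.4419059753418, -69.56768035888672), (100.18962097167969, 139.16233825683594), 0.02537999115884304) [[ -99.7 -136.5]
 [  -1.6   -0.6]]
0.79 2866 ((575.9090576171875, -76.83216094970703), 18.271209716796875)
```

View pics/w4.png

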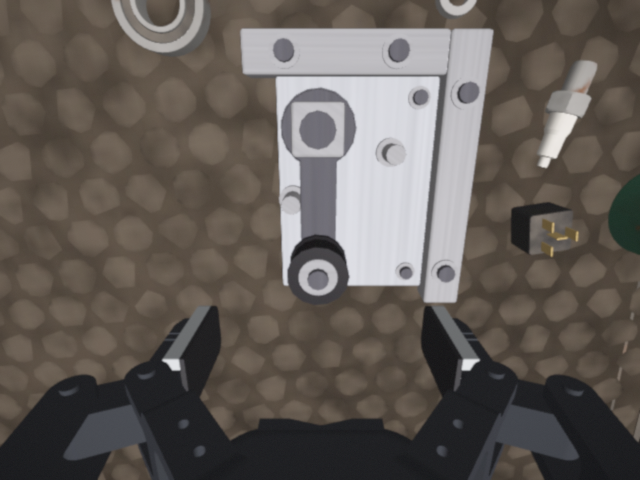

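The wrist view shows the plate flush against both bars, with its edges at (360,75) and (437,180). The roller is at (318,275) px, about world (575.7,-76). I'll descend with a slight +x bias and grip the roller.

Request:
{"fn": "step_arm", "kwargs": {
  "plan": [
    {"x": 0.05,"y": -0.03,"z": -1,"rx": 0,"ry": 0,"rz": 0,"claw": 1},
    {"x": 0,"y": 0,"z": -1,"rx": 0,"ry": 0,"rz": 0,"claw": 1},
    {"x": 0,"y": 0,"z": 0,"rx": 0,"ry": 0,"rz": 0,"claw": 1},
    {"x": 0,"y": 0,"z": 0,"rx": 0,"ry": 0,"rz": 0,"claw": 1}
  ],
  "newtons": 40
}}

```text
time: 8.32
position: [578.5, -74.3, 42.3]
ee_rot: [2.313, 2.125, 0.001]
contact_force: [-0.6, -0.3, 0.6]
opening: 1.002
gripper_force: 0.0
```

Request:
{"fn": "step_arm", "kwargs": {
  "plan": [
    {"x": 0,"y": 0,"z": 0,"rx": 0,"ry": 0,"rz": 0,"claw": 0.3},
    {"x": 0,"y": 0,"z": 0,"rx": 0,"ry": 0,"rz": 0,"claw": 0.3},
    {"x": 0,"y": 0,"z": 0,"rx": 0,"ry": 0,"rz": 0,"claw": 0.3},
    {"x": 0,"y": 0,"z": 0,"rx": 0,"ry": 0,"rz": 0,"claw": 0.3},
    {"x": 0,"y": 0,"z": 0,"rx": 0,"ry": 0,"rz": 0,"claw": 0.3}
  ]
}}

```text
time: 8.95
position: [577.5, -74.8, 42.3]
ee_rot: [-2.314, -2.125, 0.001]
contact_force: [-2.6, -0.5, 4.8]
opening: 0.394
gripper_force: 39.3
```

Request:
{"fn": "step_arm", "kwargs": {
  "plan": [
    {"x": 0.17,"y": -0.02,"z": 0,"rx": 0,"ry": 0,"rz": 0.6,"claw": 0.3},
    {"x": 0.27,"y": 0.02,"z": 0,"rx": 0,"ry": 0,"rz": 0.83,"claw": 0.3},
    {"x": 0.26,"y": 0.04,"z": 0,"rx": 0,"ry": 0,"rz": 0.83,"claw": 0.3},
    {"x": 0.26,"y": 0.07,"z": 0,"rx": 0,"ry": 0,"rz": 0.83,"claw": 0.3},
    {"x": 0,"y": 0,"z": 0,"rx": 0,"ry": 0,"rz": 0,"claw": 0.3}
  ]
}}

```text
time: 9.57
position: [605.7, -71.4, 42.2]
ee_rot: [-1.881, -2.514, 0.003]
contact_force: [-5.9, -0.9, 9.1]
opening: 0.392
gripper_force: 39.7
```

```bash
python3 -c "
from rel import *
edges('w5.png')"
```

```text
F [ 6.5964e+02  2.5740e+01 -9.0000e-02] 0.157
9.725 [605.3 -71.5  42.2] [-1.882 -2.513  0.003] [-6.  -0.5  7.5]
28726 ((-50.37968063354492, -70.13980102539062), (100.54832458496094, 140.32342529296875), 0.04702863097190857) [[ -99.8 -135.1]
 [  -1.8   -0.6]]
```

Plate is still home, with about 6 N at the roller. I'll continue the arc.

Request:
{"fn": "step_arm", "kwargs": {
  "plan": [
    {"x": 0.25,"y": 0.09,"z": 0,"rx": 0,"ry": 0,"rz": 0.83,"claw": 0.3},
    {"x": 0.24,"y": 0.12,"z": 0,"rx": 0,"ry": 0,"rz": 0.83,"claw": 0.3},
    {"x": 0.23,"y": 0.14,"z": 0,"rx": 0,"ry": 0,"rz": 0.83,"claw": 0.3},
    {"x": 0.21,"y": 0.16,"z": 0,"rx": 0,"ry": 0,"rz": 0.83,"claw": 0.3},
    {"x": 0,"y": 0,"z": 0,"rx": 0,"ry": 0,"rz": 0,"claw": 0.3}
  ]
}}

```text
time: 10.35
position: [632.8, -57.1, 42.2]
ee_rot: [-1.347, -2.836, 0.006]
contact_force: [-8.3, -3.0, 8.6]
opening: 0.392
gripper_force: 39.8
```

Request:
{"fn": "step_arm", "kwargs": {
  "plan": [
    {"x": 0.19,"y": 0.18,"z": 0,"rx": 0,"ry": 0,"rz": 0.83,"claw": 0.3},
    {"x": 0,"y": 0,"z": 0,"rx": 0,"ry": 0,"rz": 0,"claw": 0.3},
    {"x": 0,"y": 0,"z": 0,"rx": 0,"ry": 0,"rz": 0,"claw": 0.3}
  ]
}}

```text
time: 10.72
position: [638.0, -52.2, 42.1]
ee_rot: [-1.206, -2.898, 0.007]
contact_force: [-8.1, -3.7, 8.7]
opening: 0.394
gripper_force: 39.8
```

```bash
python3 -c "
from rel import *
edges('w6.png')"
```

```text
F [ 6.5958e+02  2.5690e+01 -9.0000e-02] 0.353
10.875 [638.  -52.3  42.2] [-1.206 -2.898  0.007] [-8.3 -4.7  8.1]
31856 ((-49.9075813293457, -69.98562622070312), (100.09830474853516, 140.27330017089844), 0.6269384622573853) [[ -99.2 -138.2]
 [  -2.    -1. ]]
```

Request:
{"fn": "step_arm", "kwargs": {
  "plan": [
    {"x": 0.05,"y": 0.05,"z": 0,"rx": 0,"ry": 0,"rz": 0.2,"claw": 0.3},
    {"x": 0,"y": 0,"z": 0,"rx": 0,"ry": 0,"rz": 0,"claw": 0.3},
    {"x": 0.03,"y": 0.03,"z": 0,"rx": 0,"ry": 0,"rz": 0,"claw": 0.3},
    {"x": 0,"y": 0,"z": 0,"rx": 0,"ry": 0,"rz": 0,"claw": 0.3}
  ]
}}

```text
time: 11.38
position: [639.8, -50.6, 42.1]
ee_rot: [-1.171, -2.912, 0.01]
contact_force: [-9.9, -5.4, 9.8]
opening: 0.397
gripper_force: 39.8
```

Request:
{"fn": "step_arm", "kwargs": {
  "plan": [
    {"x": 0.03,"y": 0.03,"z": 0,"rx": 0,"ry": 0,"rz": 0,"claw": 0.3},
    {"x": 0,"y": 0,"z": 0,"rx": 0,"ry": 0,"rz": 0,"claw": 0.3}
  ]
}}

```text
time: 11.62
position: [640.0, -50.5, 42.1]
ee_rot: [-1.172, -2.911, 0.013]
contact_force: [-11.2, -7.7, 11.3]
opening: 0.392
gripper_force: 40.0
```

The tool has stopped and force is rising, so the arm is at the pin. I'll check the picture.

Run:
```python
from rel import *
edges('w7.png')
im,d,p=cam('side'); W=world(d,p); save('s7.png',cv2.resize(im[180:380,200:460],(780,600)))
im,d,p=cam('scene'); 
o=env.get_obs(); print(o['joint_vel'].round(4),o['gripper_force'],o['time'])
```

```text
F [ 6.5949e+02  2.5780e+01 -9.0000e-02] 0.372
11.775 [640.  -50.5  42.1] [-1.172 -2.911  0.013] [-11.   -7.5  11.4]
32295 ((-49.79154586791992, -70.35911560058594), (100.38126373291016, 140.65272521972656), 0.37320640683174133) [[ -99.  -138.3]
 [  -1.9   -1. ]]
[ 0.0017 -0.0005 -0.0003  0.0005  0.0003 -0.0002] 39.98141705989838 11.875
```

View pics/w7.png

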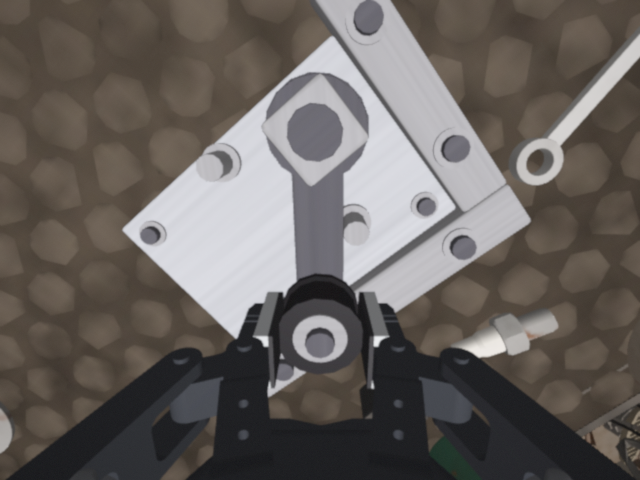

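View pics/s7.png

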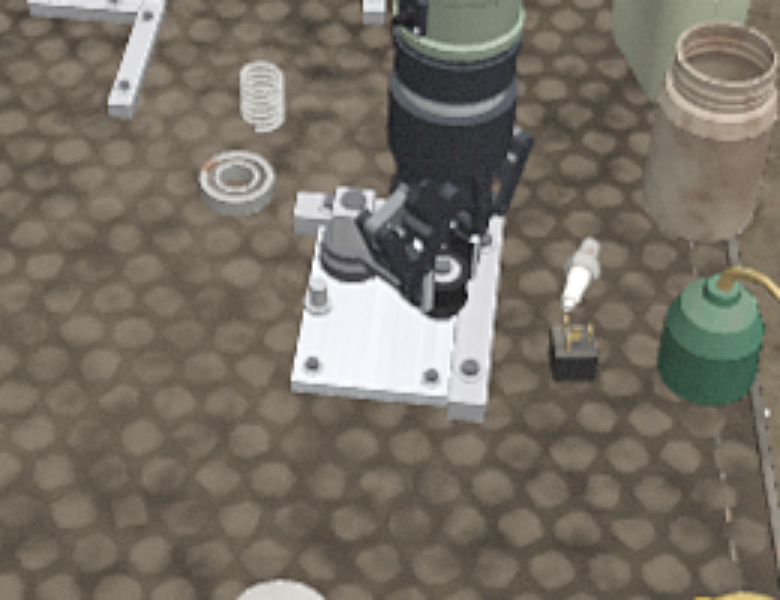

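The wrist view shows the arm against the stop pin at (352,225) and the plate flush in the corner at (455,208). The side view shows the plate flat and the other parts where they were. Handing in.

```bash
python3 -c "
from rig import env
print(env.finish_job())"
```

```text
the job is handed in; nothing more can be done
None
```

I handed the job in with the tensioner flush in the fence corner and the gripper holding the roller arm against its stop pin; the hand-in gave no verdict back.

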